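# Lay out the shaft-end kit in fitting order

### The arm

A 6-joint arm with a two-finger parallel gripper is mounted at the origin on the work surface. World frame = base frame: x ahead of the robot, y to its left, z up, the work surface at z = 0. Lengths are in m, angles in degrees, forces in N, time in s.
With the tool pointing down it reaches from about 0.3 to 0.75 m from the base axis. Payload 8.5 kg.
Tool frame: the origin (TCP) lies on the centre line of the jaws, within the pads' length; the fingertips stand 14 mm ahead of it and the grasp point (between the pads) lies 5 mm behind it; z points along the fingers, x is the direction in which the jaws open and shut, and the axes are right-handed (so a half turn about z gives the same grasp; the last joint's range is limited). The gripper opens to 85 mm and grips with 20 to 120 N. Pads are 22 mm wide; open, the fingers measure 114 mm over their backs; the gripper's body (76 mm by 85 mm) begins 54 mm behind the grasp point. The pads swing forward as they close: fully open they stand 13 mm farther back than shut.
Start: joints at [-86.648, 21.807, 74.336, -0, 83.858, -12.336], TCP at [0.149, -0.529, 0.245] pointing down, gripper open.
Joint ranges: [-178.18, 178.18], [-50.72, 133.34], [12.68, 142.11], [-81.47, 261.47], [9.98, 163.14], [-165.26, 165.26]. Speed limits (degrees/s): [136.94, 136.94, 180, 180, 180, 180].

### API

Orientations are given as a 3x3 rotation matrix whose columns are the frame's x, y, z axes.
In Python, from rig import * gives the robot as it stands.
- The arm moves only by the shell command python3 -m crank 'ROWS' [FORCE]. ROWS is JSON, one flat list of numbers, 7 for each row, row after row: the turn, a rotation vector about the world's x, y, z in rad, then the shift along the world's x, y, z in m, then the opening in per cent of the stroke, from 0 (shut) to 100 (fully open). A call has 1 to 20 rows; each row shifts and turns the commanded pose from where the row before left it; what a row does not reach is not made up. A row lasts 1/10 s, in which the tool goes at most 50 mm and 8.59 degrees, less where a joint would pass 70% of its speed; a pose out of reach is approached as far as the arm can. A call is refused whole if a number of a shift passes 0.05 or a number of a turn 0.15, either way. A call with a gripper value outside its range is refused whole. The fingers move at their own pace and stop on an object; FORCE is the grip in N (left out, the last holds). Time passes only in rows, so rows that do not move let the fingers close. It gives the time, the measured TCP pose, the force and the opening at its end, in the units of the state.
- observe(): the state, without advancing time (a new reading comes with each control period).
- get_image(name): name is "scene" or "top" or "wrist"; returns a dict with "frame" (480x640x3 uint8, red, green, blue), "fov_y" (degrees; the focal length in pixels is half the picture's height over the tangent of half this angle, whatever the lens; pixels are square), "cx", "cy" (the principal point, pixels), "world_to_cam" (4x4, takes a point from world to camera coordinates). Camera axes: x right, y up, looking along -z (the intrinsics and any distortion apply to the point x, -y, -z); pixel columns grow to the right and rows downward; lengths in m; the calibration is good to about 2 mm. A picture is of the moment at which its call begins. There is no depth.
- close_job(): hands the job in, once; it reports no verdict.
The state is a dict: "time_s": time; "q": joint angles; "qvel": joint speeds; "joint_efforts": joint torques, N m; "position": TCP position; "tool_rot": TCP orientation; "ft_force": force on the tool from outside, world axes, zero at the start; "wrist_torque": the same for the moment, N m; "grip_width": finger opening in m.
Only numpy, scipy, OpenCV 4.12 (cv2) and the standard library are available. Lean on these libraries where they do the work, as an engineer would, in place of code of your own. Each camera call takes 0.05 s, during which the arm holds its last target. There are 200 camera calls.

### The job

Lay out the shaft-end kit on the rubber mat in the order it goes on the shaft, in one straight row from the flange bearing to the sprocket: flange bearing, spacer sleeve, bearing cup, sprocket, with their four centres evenly spaced. Seat the tapered roller cone in the cup, small end down, and set the castle nut, slots up, in the middle on top of the sprocket's hub. Put the green cap tin straight behind the flange bearing (on the side away from the robot, square to the row), upright and a finger's width clear of its flange, and leave the mallet and the hammer where they lie.

Things in the scene. Friction and masses are not known exactly. Their poses are not given: they have to be found in the camera images.
- mat: Black rubber bench mat, 280 x 860 mm, 3 mm thick, fixed flat on the shelf (z = 0), turned up to 6 degrees. Origin on its underside, on the row line midway between flange bearing and sprocket (95 mm from its near edge). y runs along the row to the robot's left, x square to it, away from the robot. All but mallet and hammer stand on its top face, 3 mm above the origin.
- flange: Grey four-bolt flange bearing, 108 mm square, sides square to the mat, held in a round dark twist-lock base; 58 mm high in all; fixed. Origin at its centre on the mat's top face, at one end of the row (mat y +220 or -220 mm; it and the sprocket may change ends). It reaches 54 mm behind the centre, 59 mm along the row, 79 mm (a small lever) to the robot's side.
- sprocket: Dark steel chain sprocket, 21 teeth, 115 mm across, lying flat, hub up; fixed. Hub 75 mm across with a 30 mm bore, its flat top 30 mm above the origin. Origin at its centre on the mat's top face, at the other end of the row, 440 mm from the flange bearing.
- spacer: Spacer sleeve: plain straight steel tube, 42 mm outside, 30 mm bore, 55 mm high, standing on end. Loose, about 0.29 kg. Origin at the centre of its underside, z up its axis. Grip it across the outside.
- cup: Bearing cup (outer race): the widest loose ring, plain bright steel, 62 mm outside, 19.5 mm high, flat on the mat, the wide mouth of its tapered bore up (53 mm across at the top, 49 mm at the bottom, open right through). Loose, about 0.15 kg. Origin at the centre of its underside, z up its axis. Grip it across the outside.
- cone: Tapered roller cone: steel ring with rollers round it, 30 mm bore, 25 mm high, on its small end. 41 mm across at the bottom, 50 mm from 15 mm height to the top. Loose, 0.19 kg. Origin at the centre of its underside, z up. Seated in the cup the undersides are level, its top 5.5 mm stands above the rim, with over 1 mm play; let go up to 5 mm too high over the middle it drops home.
- nut: Castle nut M30: steel hexagon, 46 mm across flats (53 mm over corners) and 24 mm high, above it a slotted round crown 41 mm across; 33 mm high in all, slots up. Loose, about 0.25 kg. Origin at the centre of its underside, z up; x is square to one pair of flats (the others at 60 and 120 degrees).
- tin: Round green plastic tin of grease fitting caps with a ribbed screw lid, 56 mm across, 42 mm high, closed, upright. Loose, about 0.09 kg. Origin at the centre of its underside, z up its axis.
- mallet: Wooden mallet lying on the bare shelf beyond the mat, to the robot's right: head 85 x 125 x 64 mm, 320 mm long in all. Origin under the middle of the head; the handle runs 280 mm along its -x. Loose; not to be moved.
- hammer: Hammer with a copper-faced round head, 36 mm thick and 92 mm long, and a wooden handle, lying on the bare shelf beyond the mat, to the robot's left. Origin under the middle of the head; the handle runs 280 mm along its -x. Loose; not to be moved.
There are look-alikes about, which are no part of the job. What is shaped like the spacer but orange is not meant. Leave any blue or yellow look-alike of the nut alone.

How it is judged:
By the outcome, as a careful person would: the job done as asked, in the order asked, and still so for the second after the job is handed in, with the robot touching nothing.
It also fails if it takes over 115 s, if anything falls off the work surface, if the arm or the gripper's body presses on something with over 40 N, if the wrist force passes 120 N, or if a joint passes its speed limit or range.

## Working session

There is one attempt and no reset: what is moved stays moved. The work goes in short steps, Python scripts to look and compute and a shell command to move; the robot and the scene stay as the last step left them, time stands still between calls to the robot, and variables do not carry over. Pictures are saved under pics/ and viewed, about 12 in all and at most 16, crops included, and the job is handed in when it is done.

```bash
ls; mkdir -p pics; python3 - <<'E'
from rig import *
import cv2,numpy as np
for n in("top","scene"):
    g=get_image(n); cv2.imwrite(f"pics/{n}0.png",g["frame"][:,:,::-1]); print(n,{k:(np.round(v,4).tolist() if k!="frame" else 0) for k,v in g.items()})
print(observe())
E
```

```text
pics
top {'frame': 0, 'fov_y': 52.1819, 'cx': 317.4442, 'cy': 229.3477, 'world_to_cam': [[-0.0148, -0.9998, 0.0144, 0.0125], [0.9856, -0.0122, 0.1689, -0.6251], [-0.1687, 0.0167, 0.9855, -0.924], [0.0, 0.0, 0.0, 1.0]]}
scene {'frame': 0, 'fov_y': 52.676, 'cx': 319.8512, 'cy': 240.7787, 'world_to_cam': [[0.8645, 0.5026, -0.0017, -0.546], [-0.3531, 0.6097, 0.7097, 0.1789], [0.3577, -0.6129, 0.7045, -1.3243], [0.0, 0.0, 0.0, 1.0]]}
{'time_s': 0.1, 'q': array([-8.66491086e+01,  2.18389073e+01,  7.43775077e+01, -6.63741268e-04,
        8.38574703e+01, -1.23342113e+01]), 'qvel': array([ 0.03433376, -0.13962613, -0.12144642, -0.00303172,  0.09609965,
        0.02642177]), 'joint_efforts': array([ 3.83349310e-03, -4.49214399e+01, -2.31658441e+01, -1.45693098e-04,
        3.60202466e-03, -7.79918423e-06]), 'position': array([ 0.14868847, -0.52928424,  0.24477393]), 'tool_rot': array([[ 2.70351276e-01, -9.62761746e-01, -8.68730449e-05],
       [-9.62760923e-01, -2.70351161e-01,  1.28666529e-03],
       [-1.26223835e-03, -2.64213629e-04, -9.99999168e-01]]), 'ft_force': array([-0.54250288,  0.70393277, -1.07559112]), 'wrist_torque': array([ 0.02850199,  0.03360586, -0.00789449]), 'grip_width': 0.08505355110417658}
```

View pics/top0.png

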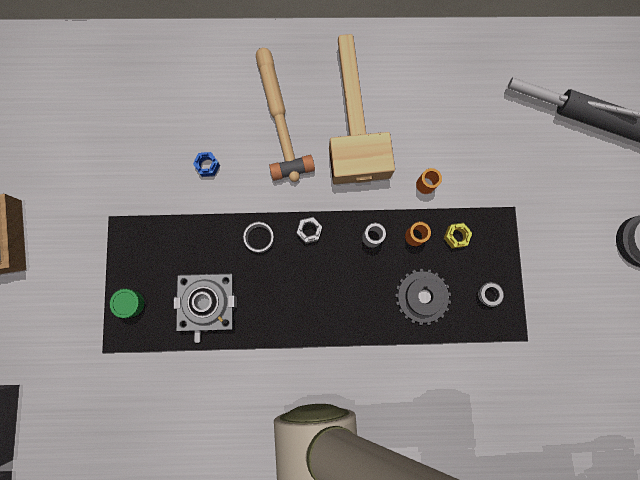

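View pics/scene0.png

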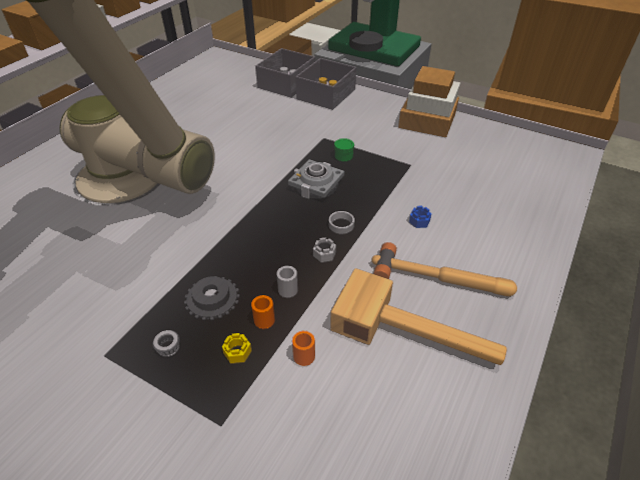

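Candidates in the top view are:
- **Spacer:** grey (374,236). It fits; (418,234) and (429,181) are orange.
- **Nut:** steel (309,230). It fits; (458,236) is yellow and (206,164) is blue.
- **Cup:** the wide ring (258,237).
- **Cone:** (491,294), with rollers.
- **Tin:** green (126,303).

The flange is at (204,302) and the sprocket at (424,297). I'll confirm these in crops and measure there.

```bash
cat > h.py <<'E'
from rig import *
import cv2,numpy as np
def cam(g):
    f=240/np.tan(np.radians(g["fov_y"]/2)); return f,g["cx"],g["cy"],np.array(g["world_to_cam"])
def p2w(g,u,v,z):
    f,cx,cy,T=cam(g); R,t=T[:3,:3],T[:3,3]
    d=R.T@np.array([(u-cx)/f,-(v-cy)/f,-1]); c=-R.T@t
    return c+d*(z-c[2])/d[2]
def w2p(g,p):
    f,cx,cy,T=cam(g); q=T[:3,:3]@np.asarray(p,float)+T[:3,3]
    return cx+f*q[0]/-q[2], cy+f*q[1]/q[2]
def crop(g,x0,y0,w,h,s,name,circ=()):
    """circ: (x,y,z,r) world circles to overlay"""
    im=cv2.resize(np.ascontiguousarray(g["frame"][y0:y0+h,x0:x0+w,::-1]),None,fx=s,fy=s,interpolation=cv2.INTER_CUBIC)
    for (x,y,z,r) in circ:
        a=np.linspace(0,2*np.pi,61)
        pts=np.array([w2p(g,(x+r*np.cos(t),y+r*np.sin(t),z)) for t in a])
        cv2.polylines(im,[np.int32(((pts-[x0,y0])+.5)*s-.5)],True,(0,0,255),1)
    for k in range((x0//20+1)*20,x0+w,20): cv2.putText(im,str(k),(int((k-x0)*s),10),0,.35,(0,255,255)); cv2.line(im,(int((k-x0+.5)*s),12),(int((k-x0+.5)*s),18),(0,255,255))
    for k in range((y0//20+1)*20,y0+h,20): cv2.putText(im,str(k),(0,int((k-y0)*s)),0,.35,(0,255,255)); cv2.line(im,(24,int((k-y0+.5)*s)),(30,int((k-y0+.5)*s)),(0,255,255))
    cv2.imwrite(f"pics/{name}.png",im)
E
python3 - <<'E'
from h import *
g=get_image("top")
m=(g["frame"].max(2)<45).astype(np.uint8)
m[:200]=0;m[360:]=0;m[:,:95]=0;m[:,540:]=0
m=cv2.morphologyEx(m,cv2.MORPH_OPEN,np.ones((3,3)))
c=max(cv2.findContours(m,0,1)[0],key=cv2.contourArea); h=cv2.convexHull(c)
q=cv2.approxPolyDP(h,6,True)[:,0]; print(q)
W=[p2w(g,*p,.003)[:2] for p in q.astype(float)]; print(np.round(W,4))
r=cv2.minAreaRect(np.array([p2w(g,*p,.003)[:2] for p in h[:,0].astype(float)],np.float32)*1000);print(r)
# flange & sprocket guesses
for n,u,v,z in(("flange bore",203,301,.055),("sprocket hub",424,297,.033),("cup",258,237,.0225),("nut",309,230,.036),("spacer",375,233,.058),("cone",491,294,.028),("tin",124,303,.045)):
    print(n,np.round(p2w(g,u,v,z),4))
crop(g,100,200,200,150,4,"cl"); crop(g,290,150,240,180,3.33,"cr")
E
```

```text
[[514 207]
 [526 340]
 [103 352]
 [109 217]]
[[ 0.6768 -0.4155]
 [ 0.4005 -0.4171]
 [ 0.3903  0.4355]
 [ 0.6654  0.4391]]
((533.6162109375, 10.488922119140625), (277.2837829589844, 856.5740356445312), 0.6918625831604004)
flange bore [0.487  0.2275 0.055 ]
sprocket hub [ 0.4891 -0.2068  0.033 ]
cup [0.616  0.1255 0.0225]
nut [0.627  0.0209 0.036 ]
spacer [ 0.6156 -0.11    0.058 ]
cone [ 0.4933 -0.3434  0.028 ]
tin [0.4856 0.3831 0.045 ]
```

View pics/cl.png

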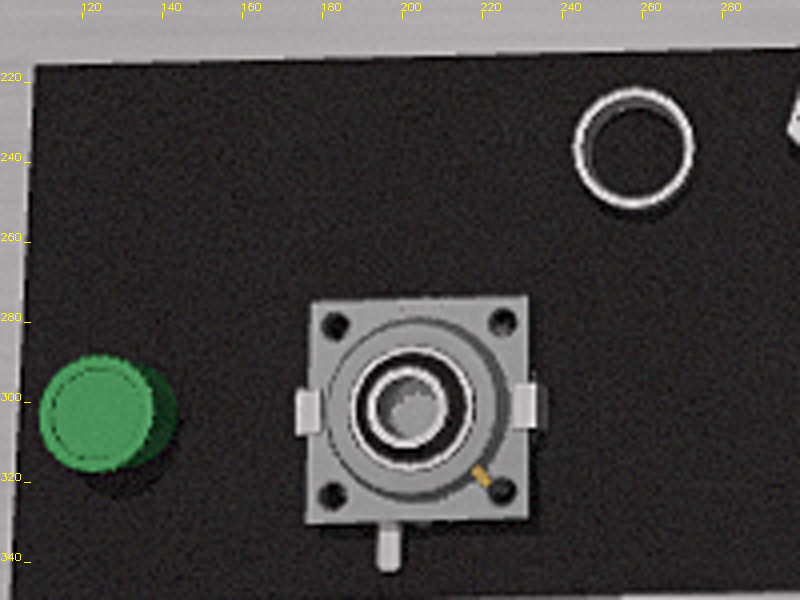

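View pics/cr.png

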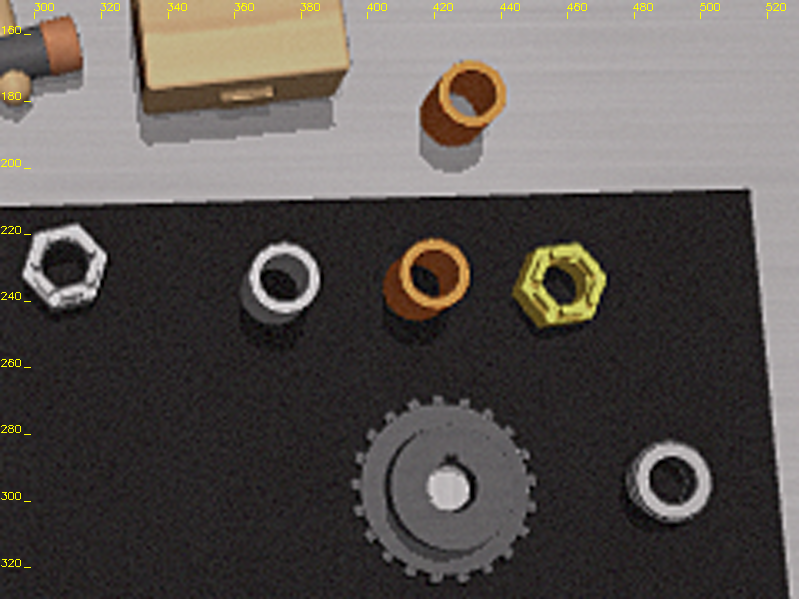

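Pictures viewed: 4. The crops confirm the identities. The cup is a thin ring at (257.5,237), the steel nut is at (309,230), the grey spacer's top is at (375,233), and the cone with its rollers is at (491,294). The two orange sleeves and the yellow nut are clearly look-alikes. Next I'll move over the middle of the mat for a closer wrist picture.

```bash
python3 -m crank '[0,0,-0.0216,0.0216,0.0407,0.012,100, 0,0,-0.0216,0.0216,0.0407,0.012,100, 0,0,-0.0216,0.0216,0.0407,0.012,100, 0,0,-0.0216,0.0216,0.0407,0.012,100, 0,0,-0.0216,0.0216,0.0407,0.012,100, 0,0,-0.0216,0.0216,0.0407,0.012,100, 0,0,-0.0216,0.0216,0.0407,0.012,100, 0,0,-0.0216,0.0216,0.0407,0.012,100, 0,0,-0.0216,0.0216,0.0407,0.012,100, 0,0,-0.0216,0.0216,0.0407,0.012,100, 0,0,-0.0216,0.0216,0.0407,0.012,100, 0,0,-0.0216,0.0216,0.0407,0.012,100, 0,0,-0.0216,0.0216,0.0407,0.012,100, 0,0,0,0,0,0,100, 0,0,0,0,0,0,100]' 60
python3 - <<'E'
from h import *
g=get_image("wrist"); cv2.imwrite("pics/w1.png",g["frame"][:,:,::-1])
o=observe(); print(g["fov_y"],g["cx"],g["cy"],np.round(g["world_to_cam"],4).tolist()); print(o["position"],o["time_s"],o["q"])
for n,p in dict(fl=(.487,.2275,.055),sp=(.489,-.207,.033)).items(): print(n,w2p(g,p))
E
```

```text
time_s: 1.65
position: [0.4296, 0.0003, 0.401]
tool_rot: [[-0.004, -1.0, -0.001], [-1.0, 0.004, -0.0], [0.0, 0.001, -1.0]]
ft_force: [0.5, -0.6, 0.7]
grip_width: 0.0852
67.76416179776587 319.25707817125647 244.49126956561184 [[-0.0052, -1.0, 0.0005, 0.0022], [0.9521, -0.0051, -0.3058, -0.3206], [0.3058, -0.0011, 0.9521, -0.6589], [0.0, 0.0, 0.0, 1.0]]
[ 0.42927517 -0.00052802  0.40087002] 1.7 [-1.59464660e+01  5.14112139e+00  7.17367653e+01 -1.66824111e-02
  1.03181339e+02  7.44176250e+01]
fl (np.float64(141.44388384906128), np.float64(146.85688172105296))
sp (np.float64(473.8576776126726), np.float64(142.79281009228566))
```

View pics/w1.png

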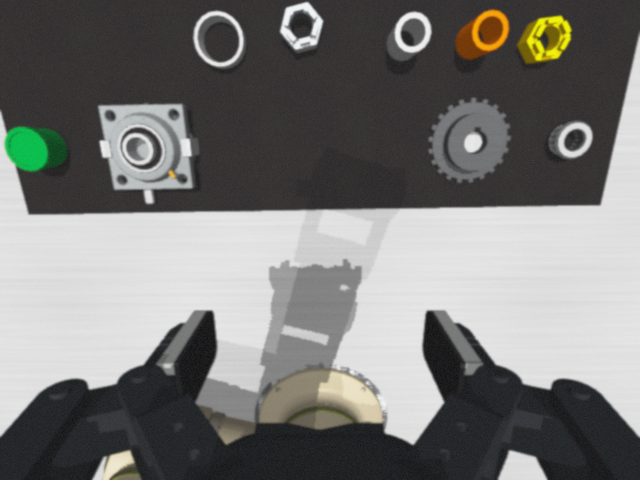

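The wrist view shows the whole row: flange bore (141,147), sprocket bore (473,142), cup (219,40), nut (302,27), spacer top (412,33), cone top (573,140) and tin lid (33,148). I'll overlay model circles computed from the top-view readings on both cameras to refine the positions.

```bash
cat > ov.py <<'E'
from h import *
t=get_image("top"); w=get_image("wrist")
P={"flange":(201.4,301.4,.061,.017),"sprock":(424.9,295.6,.033,.015),"cup":(258.2,236.5,.0225,.031),"nut":(309.5,229,.036,.0205),"spacer":(374.9,233.1,.058,.021),"cone":(491.7,294.1,.028,.025),"tin":(123.9,303,.045,.028)}
V={"flange":(141,147),"sprock":(473,142),"cup":(219,40),"nut":(302,27),"spacer":(412,33),"cone":(573,140),"tin":(33,148)}
C=[]
for n,(u,v,z,r) in P.items():
    p=p2w(t,u,v,z); C.append((p[0],p[1],z,r)); print(n,np.round(p,4),"wrist ray",np.round(p2w(w,*V[n],z),4))
s=p2w(t,424.9,295.6,.033); C+=[(s[0],s[1],.033,.0375),(s[0],s[1],.010,.0575)]
n=np.array(C[3]); C.append((n[0],n[1],.027,.0265))
a=t["frame"]; crop(t,100,205,420,145,1.9,"ot1",C) if 0 else None
crop(t,100,205,200,140,4,"oA",C);crop(t,290,205,220,140,3.6,"oB",C)
A=cv2.imread("pics/oA.png");B=cv2.imread("pics/oB.png")
crop(w,0,0,320,220,2.5,"oC",C);crop(w,280,0,320,190,2.5,"oD",C)
def st(a,b,n):
    W=max(a.shape[1],b.shape[1]); f=lambda i:cv2.copyMakeBorder(i,0,0,0,W-i.shape[1],0)
    cv2.imwrite(n,np.vstack([f(a),f(b)])[:1104]); 
st(A[:,:],B,"pics/topov.png")
E
python3 ov.py; python3 - <<'E'
import cv2,numpy as np
A=cv2.imread("pics/oA.png");B=cv2.imread("pics/oB.png");C=cv2.imread("pics/oC.png");D=cv2.imread("pics/oD.png");print(A.shape,B.shape,C.shape,D.shape)
E
```

```text
flange [0.4861 0.2293 0.061 ] wrist ray [0.4873 0.2236 0.061 ]
sprock [ 0.4918 -0.2088  0.033 ] wrist ray [ 0.4888 -0.2072  0.033 ]
cup [0.617  0.1251 0.0225] wrist ray [0.6147 0.1231 0.0225]
nut [0.629  0.0198 0.036 ] wrist ray [0.6249 0.0178 0.036 ]
spacer [ 0.6154 -0.1098  0.058 ] wrist ray [ 0.6124 -0.1109  0.058 ]
cone [ 0.4931 -0.3448  0.028 ] wrist ray [ 0.49   -0.3437  0.028 ]
tin [0.4856 0.3832 0.045 ] wrist ray [0.4867 0.3729 0.045 ]
(560, 800, 3) (504, 792, 3) (550, 800, 3) (475, 800, 3)
```

View pics/oB.png

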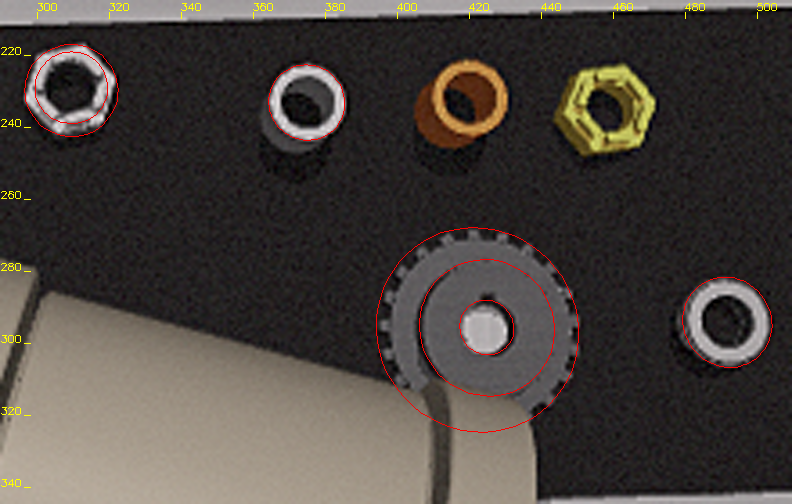

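View pics/oC.png

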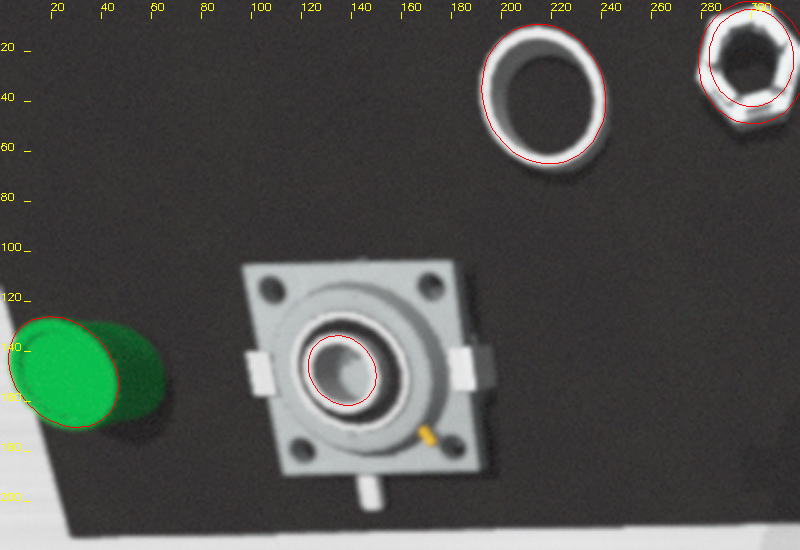

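View oD.

View pics/oD.png

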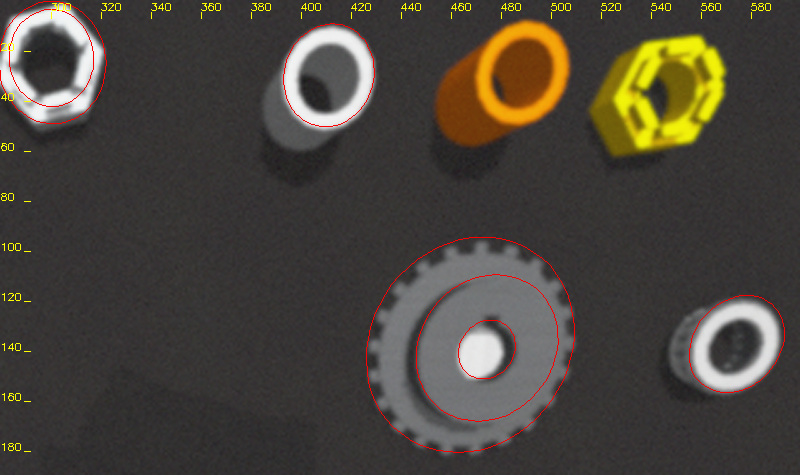

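Pictures viewed: 8. The overlays agree in both cameras to 1–1.5 mm. That gives a mat yaw of about 0.68° and a row middle of (0.4886, 0.0097), which matches the mat outline.

| Item | Measured position | Target |
|---|---|---|
| Spacer | (.615,-.110) | (.4877,.083) |
| Cup | (.6164,.1245) | (.4895,-.0636) |
| Tin | (.4856,.383) | (.583,.231) |

I'll pick the spacer first.

```bash
python3 -m crank '[0,0,0.004,0.0232,-0.0137,-0.0345,75, 0,0,0.004,0.0232,-0.0137,-0.0345,75, 0,0,0.004,0.0232,-0.0137,-0.0345,75, 0,0,0.004,0.0232,-0.0137,-0.0345,75, 0,0,0,0.0232,-0.0137,-0.0345,75, 0,0,0,0.0232,-0.0137,-0.0345,75, 0,0,0,0.0232,-0.0137,-0.0345,75, 0,0,0,0.0232,-0.0137,-0.0345,75, 0,0,0,0,0,0,75, 0,0,0,0,0,-0.0225,75, 0,0,0,0,0,-0.0225,75, 0,0,0,0,0,-0.0225,75, 0,0,0,0,0,-0.0225,75, 0,0,0,0,0,0,75, 0,0,0,0,0,0,0, 0,0,0,0,0,0,0, 0,0,0,0,0,0,0, 0,0,0,0,0,0,0, 0,0,0,0,0,0,0]' 50
python3 - <<'E'
from h import *
g=get_image("wrist"); cv2.imwrite("pics/w2.png",g["frame"][:,:,::-1])
E
```

```text
time_s: 3.7
position: [0.6158, -0.1105, 0.0375]
tool_rot: [[0.009, -1.0, 0.003], [-1.0, -0.009, -0.001], [0.001, -0.003, -1.0]]
ft_force: [-1.7, -1.0, 7.9]
grip_width: 0.0408
```

View pics/w2.png

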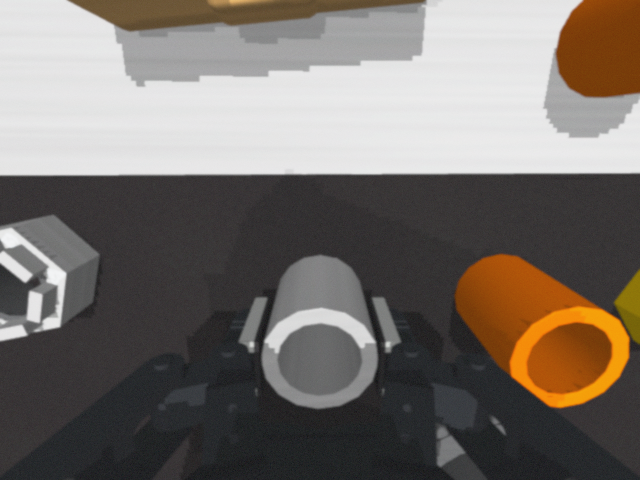

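The spacer is held centred between the pads (top ring at (320,358), width 41 mm) and the orange one is untouched. I'll carry it to the row.

```bash
python3 -m crank '[0,0,0,0,0,0.03,0, 0,0,0,0,0,0.03,0, 0,0,0,-0.0213,0.0322,0,0, 0,0,0,-0.0213,0.0322,0,0, 0,0,0,-0.0213,0.0322,0,0, 0,0,0,-0.0213,0.0322,0,0, 0,0,0,-0.0212,0.0322,0,0, 0,0,0,-0.0212,0.0321,0,0, 0,0,0,0,0,0,0, 0,0,0,0,0,0,0, 0,0,0,0,0,-0.03,0, 0,0,0,0,0,-0.02,0, 0,0,0,0,0,-0.006,0, 0,0,0,0,0,-0.003,0, 0,0,0,0,0,0,0]' 50; python3 -m crank '[0,0,0,0,0,-0.001,0, 0,0,0,0,0,0,0]'
```

```text
time_s: 5.25
position: [0.4881, 0.0823, 0.0375]
tool_rot: [[0.008, -1.0, 0.001], [-1.0, -0.008, -0.0], [0.0, -0.001, -1.0]]
ft_force: [-4.0, -1.3, 4.0]
grip_width: 0.0409
time_s: 5.45
position: [0.488, 0.0823, 0.0375]
tool_rot: [[0.009, -1.0, 0.002], [-1.0, -0.009, -0.001], [0.001, -0.002, -1.0]]
ft_force: [-6.8, -1.6, 15.2]
grip_width: 0.0406
```

```bash
python3 -m crank '[0,0,0,0,0,0,75, 0,0,0,0,0,0,75, 0,0,0,0,0,0,75, 0,0,0,0,0,0.02,80, 0,0,0,0,0,0.025,80, 0,0,0,0,0,0.025,80, 0,0,0,0.0429,0.0139,0,100, 0,0,0,0.0429,0.0138,0,100, 0,0,0,0.0429,0.0138,0,100, 0,0,0,0,0,0,100, 0,0,0,0,0,-0.035,100, 0,0,0,0,0,-0.03,100, 0,0,0,0,0,-0.017,100, 0,0,0,0,0,0,100, 0,0,0,0,0,0,100]'; python3 - <<'E'
from h import *
g=get_image("wrist"); cv2.imwrite("pics/w3.png",g["frame"][:,:,::-1])
E
```

```text
time_s: 6.95
position: [0.6163, 0.1245, 0.0239]
tool_rot: [[0.009, -1.0, 0.0], [-1.0, -0.009, -0.0], [0.0, -0.0, -1.0]]
ft_force: [0.1, 0.4, -0.1]
grip_width: 0.0855
```

View pics/w3.png

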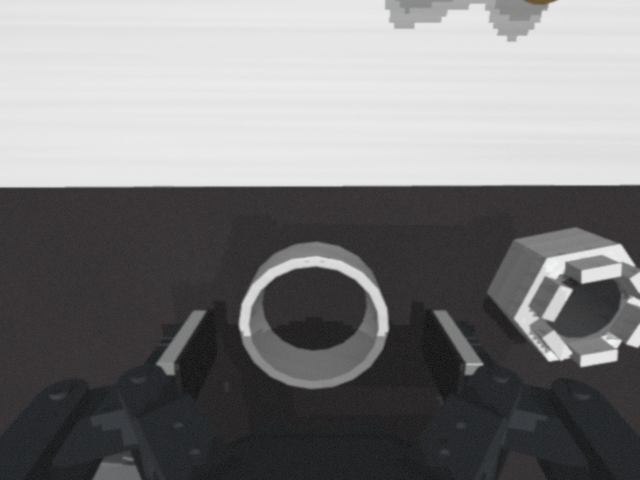

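The cup sits centred between the open pads at (314,323), and the nut is clear on the right. I'll lower 7 mm and grip.

```bash
python3 -m crank '[0,0,0,0,0,-0.007,100, 0,0,0,0,0,0,100, 0,0,0,0,0,0,0, 0,0,0,0,0,0,0, 0,0,0,0,0,0,0, 0,0,0,0,0,0,0]' 50
```

```text
time_s: 7.6
position: [0.6166, 0.1247, 0.0171]
tool_rot: [[0.009, -1.0, 0.001], [-1.0, -0.009, 0.0], [-0.0, -0.001, -1.0]]
ft_force: [-1.2, 0.6, 6.3]
grip_width: 0.0593
```

```bash
python3 -m crank '[0,0,0,0,0,0.025,0, 0,0,0,0,0,0.035,0, 0,0,0,-0.0211,-0.0314,0,0, 0,0,0,-0.0211,-0.0314,0,0, 0,0,0,-0.0211,-0.0313,0,0, 0,0,0,-0.0212,-0.0313,0,0, 0,0,0,-0.0212,-0.0313,0,0, 0,0,0,-0.0212,-0.0314,0,0, 0,0,0,0,0,0,0, 0,0,0,0,0,0,0]'; python3 - <<'E'
from h import *
g=get_image("wrist"); cv2.imwrite("pics/w4.png",g["frame"][:,:,::-1])
E
```

```text
time_s: 8.6
position: [0.4892, -0.0639, 0.0764]
tool_rot: [[0.007, -1.0, 0.0], [-1.0, -0.007, 0.0], [-0.0, -0.0, -1.0]]
ft_force: [0.8, 0.2, -1.2]
grip_width: 0.0593
```

View pics/w4.png

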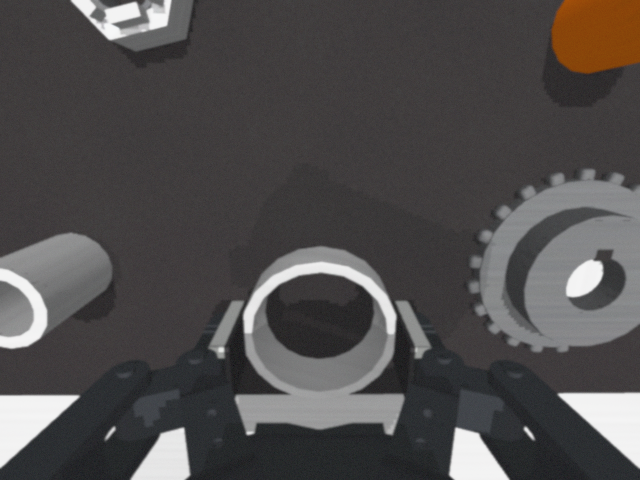

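The cup is held level and centred at (320,320), midway between the spacer and the sprocket. I'll lower it and let go.

```bash
python3 -m crank '[0,0,0,0,0,-0.035,0, 0,0,0,0,0,-0.018,0, 0,0,0,0,0,-0.005,0, 0,0,0,0,0,-0.002,0, 0,0,0,0,0,0,0, 0,0,0,0,0,0,100, 0,0,0,0,0,0,100, 0,0,0,0,0,0,100, 0,0,0,0,0,0.02,100, 0,0,0,0,0,0.03,100, 0,0,0,0,0,0.03,100, 0,0,0,0,0,0,100]'; python3 - <<'E'
from h import *
o=observe();print(o["position"],o["time_s"])
E
```

```text
time_s: 9.85
position: [0.491, -0.064, 0.0996]
tool_rot: [[0.009, -1.0, 0.007], [-1.0, -0.009, -0.003], [0.003, -0.006, -1.0]]
ft_force: [0.4, -0.0, -1.0]
grip_width: 0.0853
[ 0.49101426 -0.06400893  0.099619  ] 9.85
```

Now a quick touch of the mat with the jaws 50 mm open, to learn the real fingertip height for the cone.

```bash
python3 -m crank '[0,0,0,0.04,0,0,58, 0,0,0,0.04,0,0,58, 0,0,0,0,0,-0.04,58, 0,0,0,0,0,-0.036,58, 0,0,0,0,0,0,58, 0,0,0,0,0,0,58]';for i in 1 2 3 ; do :; done; python3 -m crank '[0,0,0,0,0,-0.003,58, 0,0,0,0,0,0,58]';python3 -m crank '[0,0,0,0,0,-0.002,58, 0,0,0,0,0,0,58]';python3 -m crank '[0,0,0,0,0,-0.002,58, 0,0,0,0,0,0,58]'
```

```text
time_s: 10.45
position: [0.569, -0.0634, 0.0201]
tool_rot: [[0.009, -1.0, -0.002], [-1.0, -0.009, 0.001], [-0.001, 0.002, -1.0]]
ft_force: [-0.2, 0.6, 0.8]
grip_width: 0.0493
time_s: 10.65
position: [0.5694, -0.0635, 0.0181]
tool_rot: [[0.009, -1.0, 0.001], [-1.0, -0.009, -0.0], [0.0, -0.001, -1.0]]
ft_force: [0.4, 0.7, -0.0]
grip_width: 0.0494
time_s: 10.85
position: [0.5693, -0.0635, 0.0156]
tool_rot: [[0.009, -1.0, 0.0], [-1.0, -0.009, -0.0], [0.0, -0.0, -1.0]]
ft_force: [-0.6, -0.6, 0.2]
grip_width: 0.0497
time_s: 11.05
position: [0.5695, -0.0635, 0.0141]
tool_rot: [[0.009, -1.0, 0.001], [-1.0, -0.009, -0.0], [0.0, -0.001, -1.0]]
ft_force: [-1.5, 0.5, 7.3]
grip_width: 0.0495
```

Contact came at TCP z ≈ 0.0141, so the tips stand 11 mm ahead at 50 mm opening. I'll grip the cone with the TCP at 0.031, which puts the tips 17 mm up the cone.

```bash
python3 -m crank '[0,0,0,0,0,0.045,58, 0,0,0,0,0,0.042,58, 0,0,0,-0.0128,-0.0468,0,90, 0,0,0,-0.0128,-0.0468,0,90, 0,0,0,-0.0128,-0.0468,0,90, 0,0,0,-0.0128,-0.0468,0,90, 0,0,0,-0.0129,-0.0468,0,90, 0,0,0,-0.0129,-0.0467,0,90, 0,0,0,0,0,0,90, 0,0,0,0,0,-0.04,90, 0,0,0,0,0,-0.02,90, 0,0,0,0,0,-0.01,90, 0,0,0,0,0,0,90, 0,0,0,0,0,0,90]' 50; python3 - <<'E'
from h import *
g=get_image("wrist"); cv2.imwrite("pics/w5.png",g["frame"][:,:,::-1])
p=p2w(g,320,330,.028); print(p, observe()["position"])
E
```

```text
time_s: 12.45
position: [0.4928, -0.3443, 0.0312]
tool_rot: [[0.009, -1.0, 0.001], [-1.0, -0.009, -0.001], [0.001, -0.001, -1.0]]
ft_force: [0.3, 0.8, 1.3]
grip_width: 0.0768
[ 0.4901304  -0.34483676  0.028     ] [ 0.49291898 -0.34447996  0.03157163]
```

View pics/w5.png

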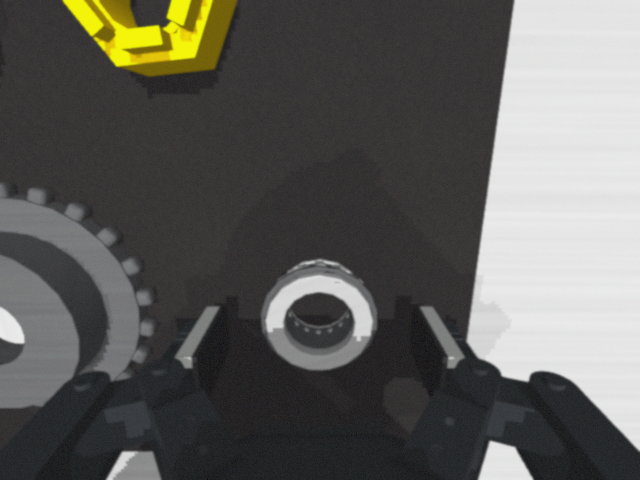

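The cone is centred between the pads at (320,322), which matches the TCP within 1 mm. I'll grip it and carry it over the cup.

```bash
python3 -m crank '[0,0,0,0,0,0,0, 0,0,0,0,0,0,0, 0,0,0,0,0,0,0, 0,0,0,0,0,0,0, 0,0,0,0,0,0.025,0, 0,0,0,0,0,0.035,0, 0,0,0,-0.0005,0.0468,0,0, 0,0,0,-0.0005,0.0468,0,0, 0,0,0,-0.0005,0.0468,0,0, 0,0,0,-0.0005,0.0468,0,0, 0,0,0,-0.0005,0.0468,0,0, 0,0,0,-0.0005,0.0467,0,0, 0,0,0,0,0,0,0, 0,0,0,0,0,0,0]' 50; python3 - <<'E'
from h import *
g=get_image("wrist"); cv2.imwrite("pics/w6.png",g["frame"][:,:,::-1])
print(w2p(g,(.4895,-.0636,.0225)),observe()["position"])
E
```

```text
time_s: 13.9
position: [0.4894, -0.0627, 0.0906]
tool_rot: [[0.011, -1.0, 0.0], [-1.0, -0.011, -0.0], [0.0, -0.0, -1.0]]
ft_force: [-0.0, 0.2, -1.0]
grip_width: 0.0474
(np.float64(320.47266254499044), np.float64(267.151160945111)) [ 0.48953293 -0.0637028   0.09056276]
```

View pics/w6.png

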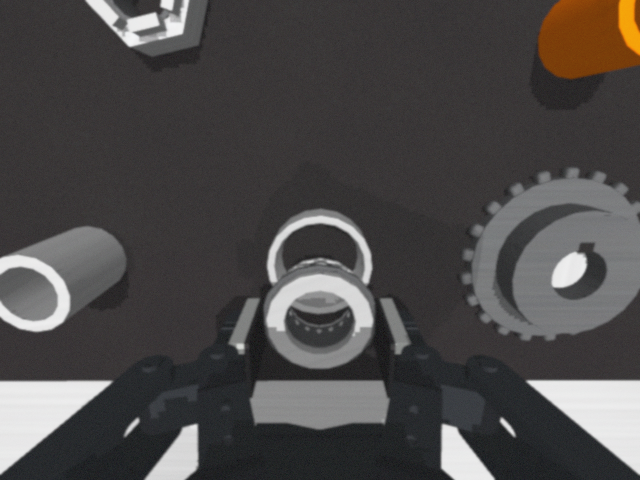

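```bash
python3 - <<'E'
from h import *
g=get_image("wrist")
for x in(.4895,.4925):
    P=np.array([w2p(g,(x+.031*np.cos(t),-.0636+.031*np.sin(t),.0225)) for t in np.linspace(0,6.28,200)]); print(x,P.min(0),P.max(0))
crop(g,240,190,160,120,5,"w6c",[(.4895,-.0636,.0225,.031)])
E
```

```text
0.4895 [266.08382717 216.08234545] [371.39815583 314.43215262]
0.4925 [265.89647444 210.85312787] [371.67044091 310.0635242 ]
```

View pics/w6c.png

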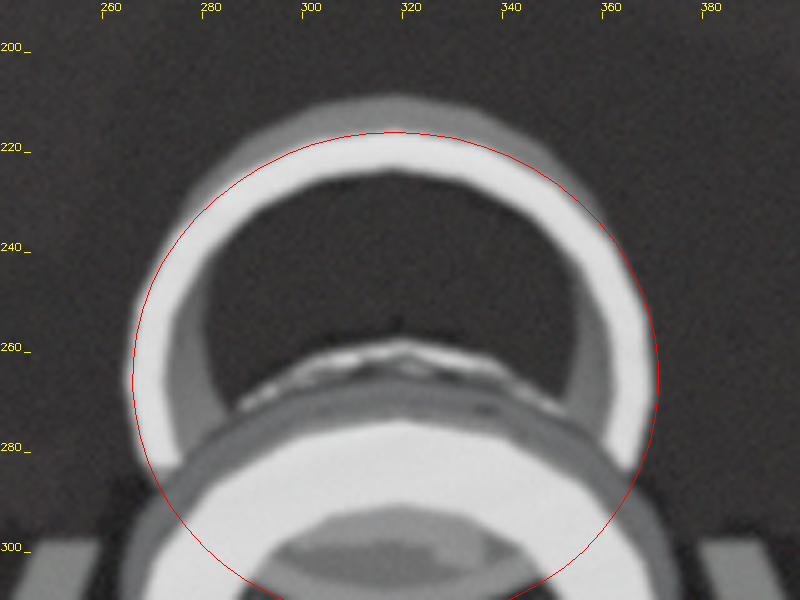

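Pictures viewed: 14. The cup rim lies on the model circle, within 1 mm. I'll lower the cone to 3 mm above home and release it.

```bash
python3 -m crank '[0,0,0,0,0.0005,-0.035,0, 0,0,0,0,0,-0.012,0, 0,0,0,0,0,-0.005,0, 0,0,0,0,0,-0.002,0, 0,0,0,0,0,-0.002,0, 0,0,0,0,0,0,0]'
```

```text
time_s: 14.6
position: [0.4896, -0.0633, 0.0347]
tool_rot: [[0.009, -1.0, 0.001], [-1.0, -0.009, -0.0], [0.0, -0.001, -1.0]]
ft_force: [-0.7, 0.6, -2.1]
grip_width: 0.0471
```

```bash
python3 -m crank '[0,0,0,0,0,0,90, 0,0,0,0,0,0,90, 0,0,0,0,0,0,90, 0,0,0,0,0,0.03,90, 0,0,0,0,0,0.035,90, 0,0,0,0,0,0,90]'; python3 - <<'E'
from h import *
from scipy.optimize import differential_evolution
def fit(g,im,box):
    x0,y0,w,h=box; S=6
    m=cv2.resize(im[y0:y0+h,x0:x0+w].mean(2).astype(np.float32),None,fx=S,fy=S,interpolation=cv2.INTER_LINEAR)>70
    def c(p):
        P=[]
        for k in range(6):
            t=p[2]+np.pi/6+k*np.pi/3
            P+=[w2p(g,(p[0]+.02656*np.cos(t),p[1]+.02656*np.sin(t),z)) for z in(.003,.027)]
        P+=[w2p(g,(p[0]+.0205*np.cos(t),p[1]+.0205*np.sin(t),.036)) for t in np.linspace(0,6.28,25)]
        H=cv2.convexHull(np.float32((np.array(P)-[x0,y0]+.5)*S-.5)); o=np.zeros(m.shape,np.uint8); cv2.fillPoly(o,[np.int32(H)],1)
        mm=hull
        return 1-(o.astype(bool)&mm).sum()/(o.astype(bool)|mm).sum()
    ct=max(cv2.findContours(m.astype(np.uint8),0,1)[0],key=cv2.contourArea); hh=np.zeros(m.shape,np.uint8); cv2.fillPoly(hh,[cv2.convexHull(ct)],1); hull=hh.astype(bool)
    r=differential_evolution(c,[(.62,.636),(.01,.03),(0,np.pi/3)],seed=1,maxiter=60); print(np.round(r.x,4),np.degrees(r.x[2]),r.fun)
t=get_image("top"); im=cv2.imread("pics/top0.png"); fit(t,im,(290,210,40,40))
f=dict(fov_y=67.76416,cx=319.257,cy=244.491,world_to_cam=[[-0.0052,-1.0,0.0005,0.0022],[0.9521,-0.0051,-0.3058,-0.3206],[0.3058,-0.0011,0.9521,-0.6589],[0,0,0,1]])
fit(f,cv2.imread("pics/w1.png"),(270,0,64,62))
cv2.imwrite("pics/top1.png",t["frame"][:,:,::-1]); w=get_image("wrist"); cv2.imwrite("pics/w7.png",w["frame"][:,:,::-1]); print(w2p(w,(.4895,-.0636,.028)),w2p(w,(.4895,-.0636,.0225)))
E
```

```text
time_s: 15.2
position: [0.4911, -0.0636, 0.1031]
tool_rot: [[0.009, -1.0, 0.007], [-1.0, -0.009, -0.003], [0.003, -0.007, -1.0]]
ft_force: [-0.3, -0.7, -0.5]
grip_width: 0.0764
[0.6316 0.0207 0.2159] 12.371771969046838 0.030313274735181417
[0.6306 0.021  0.2146] 12.297364814407274 0.09955401867950753
(np.float64(319.31802693731703), np.float64(265.8464375174136)) (np.float64(319.29816748386946), np.float64(262.6603511683854))
```

```bash
python3 -m crank '[0,0,-0.0795,0.0351,0.0208,0,90, 0,0,-0.0795,0.0351,0.0208,0,90, 0,0,-0.0795,0.0351,0.0208,0,90, 0,0,-0.0795,0.0352,0.0207,0,90, 0,0,0,0,0,0,90, 0,0,0,0,0,0,90, 0,0,0,0,0,0,90]'; python3 - <<'E'
from h import *
w=get_image("wrist"); o=observe(); print(o["position"])
C=[(.630,.020,.036,.0205)]
hexa=[w2p(w,(.630+.02656*np.cos(a),.020+.02656*np.sin(a),.027)) for a in np.radians(12.3+30+60*np.arange(6))]
im=cv2.resize(np.ascontiguousarray(w["frame"][180:340,220:420,::-1]),None,fx=4,fy=4,interpolation=cv2.INTER_CUBIC)
cv2.polylines(im,[np.int32((np.array(hexa)-[220,180]+.5)*4)],True,(0,0,255),1)
# composite: nut crop + cone/cup crop from w7
k=cv2.imread("pics/w7.png")[200:330,240:400]; k=cv2.resize(k,None,fx=3,fy=3,interpolation=cv2.INTER_CUBIC)[:, :480]
im=cv2.resize(im,None,fx=.62,fy=.62)
W=np.zeros((600,800,3),np.uint8); W[:im.shape[0],:im.shape[1]]=im; h=600-im.shape[0]
a=cv2.resize(k,(0,0),fx=.5,fy=.5); W[600-a.shape[0]:,:a.shape[1]]=a
t=cv2.imread("pics/top1.png")[205:350,230:450]; t=cv2.resize(t,None,fx=1.35,fy=1.35); W[600-t.shape[0]:,260:260+t.shape[1]]=t
cv2.imwrite("pics/comp1.png",W)
E
```

```text
time_s: 16.0
position: [0.6288, 0.0198, 0.0983]
tool_rot: [[-0.304, -0.953, -0.002], [-0.953, 0.304, 0.0], [0.0, 0.002, -1.0]]
ft_force: [-0.2, -0.5, 0.1]
grip_width: 0.0767
[0.62886248 0.01955322 0.0987131 ]
```

View pics/comp1.png

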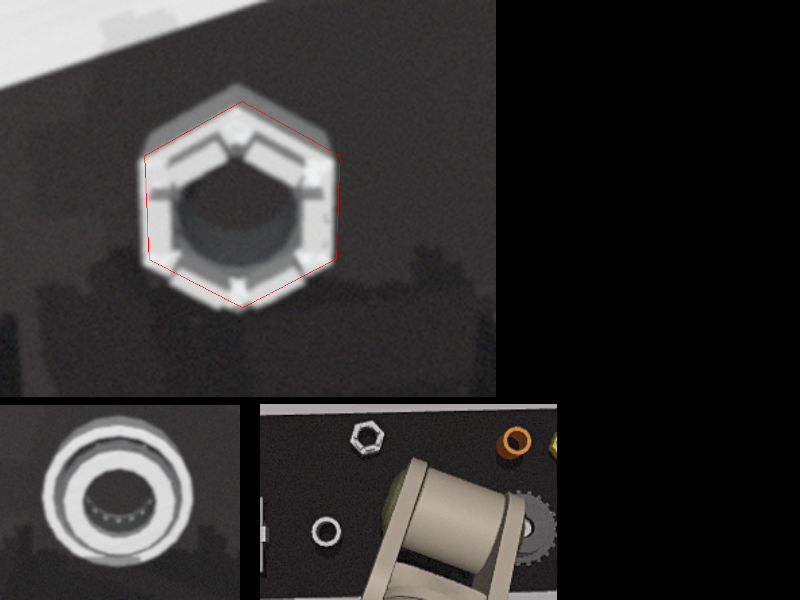

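The nut outline is within about 1 mm of the model and its yaw of 12.3° is confirmed. The cone sits concentric and level in the cup. I'll pick the nut and bring it over the sprocket.

```bash
python3 -m crank '[0,0,0,-0.001,0.0005,-0.04,90, 0,0,0,0,0,-0.03,90, 0,0,0,0,0,-0.009,90, 0,0,0,0,0,0,90, 0,0,0,0,0,0,0, 0,0,0,0,0,0,0, 0,0,0,0,0,0,0, 0,0,0,0,0,0,0, 0,0,0,0,0,0.03,0, 0,0,0,0,0,0.04,0, 0,0,0,-0.023,-0.0384,0,0, 0,0,0,-0.023,-0.0384,0,0, 0,0,0,-0.023,-0.0384,0,0, 0,0,0,-0.023,-0.0384,0,0, 0,0,0,-0.0229,-0.0384,0,0, 0,0,0,-0.0229,-0.0383,0,0, 0,0,0,0,0,0,0, 0,0,0,0,0,0,0]' 50; python3 - <<'E'
from h import *
w=get_image("wrist"); cv2.imwrite("pics/w8.png",w["frame"][:,:,::-1]); o=observe(); print(o["position"],o["tool_rot"][:,0])
# sprocket hub circle fit at predicted position: report bright bore blob and teeth outline
f=w["frame"].mean(2); print(w2p(w,(.4912,-.2103,.033)))
E
```

```text
time_s: 17.85
position: [0.4906, -0.2104, 0.0907]
tool_rot: [[-0.306, -0.952, 0.0], [-0.952, 0.306, -0.0], [-0.0, -0.0, -1.0]]
ft_force: [0.4, 0.6, -2.4]
grip_width: 0.0445
[ 0.49102281 -0.20957381  0.09063154] [-3.04586757e-01 -9.52484591e-01 -1.09541905e-04]
(np.float64(317.82823517858515), np.float64(273.45491773349033))
```

```bash
python3 -m crank '[0,0,0,0,0.0005,-0.025,0, 0,0,0,0,0,-0.01,0, 0,0,0,0,0,-0.003,0, 0,0,0,0,0,0,0, 0,0,0,0,0,-0.001,0, 0,0,0,0,0,0,0]'; python3 -m crank '[0,0,0,0,0,-0.001,0, 0,0,0,0,0,0,0]'
```

```text
time_s: 18.5
position: [0.4915, -0.2086, 0.0523]
tool_rot: [[-0.303, -0.953, 0.001], [-0.953, 0.303, -0.0], [-0.0, -0.001, -1.0]]
ft_force: [-1.4, 3.4, 6.2]
grip_width: 0.0451
time_s: 18.7
position: [0.4915, -0.2086, 0.0523]
tool_rot: [[-0.303, -0.953, 0.001], [-0.953, 0.303, -0.0], [-0.0, -0.001, -1.0]]
ft_force: [-5.0, 5.2, 16.7]
grip_width: 0.0446
```

```bash
python3 -m crank '[0,0,0,0,0,0,100, 0,0,0,0,0,0,100, 0,0,0,0,0,0,100, 0,0,0,0,0,0.025,100, 0,0,0,0,0,0.035,100, 0,0,0.0245,-0.0004,0.0456,0,100, 0,0,0.0245,-0.0004,0.0456,0,100, 0,0,0.0245,-0.0004,0.0456,0,100, 0,0,0.0245,-0.0004,0.0456,0,100, 0,0,0.0245,-0.0004,0.0456,0,100, 0,0,0.0245,-0.0004,0.0456,0,100, 0,0,0.0245,-0.0004,0.0456,0,100, 0,0,0.0245,-0.0004,0.0456,0,100, 0,0,0.0245,-0.0004,0.0456,0,100, 0,0,0.0245,-0.0004,0.0456,0,100, 0,0,0.0245,-0.0005,0.0456,0,100, 0,0,0.0245,-0.0005,0.0456,0,100, 0,0,0.0245,-0.0005,0.0456,0,100, 0,0,0,0,0,0,100, 0,0,0,0,0,0,100]'; python3 - <<'E'
from h import *
t=get_image("top"); cv2.imwrite("pics/top2.png",t["frame"][:,:,::-1]); w=get_image("wrist")
f=w["frame"].astype(int); m=(f[:,:,1]>f[:,:,0]+60)&(f[:,:,1]>150); ys,xs=np.nonzero(m); print("lid px",xs.min(),xs.max(),ys.min(),ys.max())
for x in(.4856,.488): 
    P=np.array([w2p(w,(x+.028*np.cos(a),.383+.028*np.sin(a),.045)) for a in np.linspace(0,6.28,99)]); print(x,P.min(0),P.max(0))
print(observe()["position"],observe()["tool_rot"][:,0])
E
```

```text
time_s: 20.7
position: [0.4851, 0.3842, 0.1098]
tool_rot: [[0.011, -1.0, -0.0], [-1.0, -0.011, -0.001], [0.001, 0.001, -1.0]]
ft_force: [-0.4, -0.9, -0.5]
grip_width: 0.0853
lid px 268 362 225 305
0.4856 [271.01242515 222.00838028] [367.52155428 311.96820036]
0.488 [270.87736942 217.80571985] [367.72929867 308.40609282]
[0.4855855  0.38273805 0.11015509] [ 8.63450176e-03 -9.99962589e-01  5.16528429e-04]
```

```bash
python3 -m crank '[0,0,0,0,0.002,-0.04,100, 0,0,0,0,0,-0.03,100, 0,0,0,0,0,-0.013,100, 0,0,0,0,0,0,100, 0,0,0,0,0,0,0, 0,0,0,0,0,0,0, 0,0,0,0,0,0,0, 0,0,0,0,0,0,0]' 30
```

```text
time_s: 21.6
position: [0.4863, 0.3858, 0.0292]
tool_rot: [[0.009, -1.0, 0.003], [-1.0, -0.009, 0.001], [-0.001, -0.003, -1.0]]
ft_force: [-1.0, -1.8, 6.7]
grip_width: 0.0552
```

```bash
python3 -m crank '[0,0,0,0,0,0.035,0, 0,0,0,0,0,0.035,0, 0,0,0,0.0243,-0.0386,0,0, 0,0,0,0.0243,-0.0386,0,0, 0,0,0,0.0243,-0.0386,0,0, 0,0,0,0.0244,-0.0387,0,0, 0,0,0,0,0,0,0, 0,0,0,0,0,0,0, 0,0,0,0,0,-0.03,0, 0,0,0,0,0,-0.025,0, 0,0,0,0,0,-0.01,0, 0,0,0,0,0,-0.004,0, 0,0,0,0,0,0,0, 0,0,0,0,0,0,0]'; python3 -m crank '[0,0,0,0,0,-0.001,0, 0,0,0,0,0,0,0]'
```

```text
time_s: 23.0
position: [0.5829, 0.232, 0.0294]
tool_rot: [[0.011, -1.0, 0.002], [-1.0, -0.011, 0.0], [-0.0, -0.002, -1.0]]
ft_force: [0.1, -0.6, -1.1]
grip_width: 0.0549
time_s: 23.2
position: [0.583, 0.2319, 0.0292]
tool_rot: [[0.01, -1.0, 0.002], [-1.0, -0.01, 0.001], [-0.001, -0.002, -1.0]]
ft_force: [-4.4, 0.9, 9.8]
grip_width: 0.055
```

```bash
python3 -m crank '[0,0,0,0,-0.0015,0.0005,0, 0,0,0,0,0,0,0, 0,0,0,0,0,0,100, 0,0,0,0,0,0,100, 0,0,0,0,0,0,100, 0,0,0,0,0,0.03,100, 0,0,0,0,0,0.04,100, 0,0,0,0,0,0.04,100, 0,0,0,-0.038,0.025,0.01,100, 0,0,0,-0.038,0.025,0.01,100, 0,0,0,-0.038,0.025,0.01,100, 0,0,0,-0.038,0.025,0.01,100, 0,0,0,-0.038,0.025,0.01,100, 0,0,0,-0.038,0.025,0.01,100, 0,0,0,-0.038,0.025,0.01,100, 0,0,0,-0.038,0.025,0.01,100, 0,0,0,-0.038,0.025,0.01,100, 0,0,0,-0.038,0.025,0.01,100]'; python3 - <<'E'
from h import *
t=get_image("top"); cv2.imwrite("pics/top3.png",t["frame"][:,:,::-1]); s=get_image("scene")
C=[(.4860,.2297,.061,.017),(.4877,.083,.058,.021),(.4895,-.0636,.0225,.031),(.4912,-.2095,.033,.0375),(.4912,-.2095,.066,.0205),(.583,.2308,.045,.028)]
crop(t,165,225,300,110,2.66,"A",C); crop(s,160,130,260,200,2.0,"B"); a=cv2.imread("pics/A.png");b=cv2.imread("pics/B.png")
W=np.zeros((600,800,3),np.uint8);W[:a.shape[0],:a.shape[1]]=a[:,:800];hh=600-a.shape[0];b=cv2.resize(b,None,fx=hh/b.shape[0],fy=hh/b.shape[0]);W[600-b.shape[0]:,:b.shape[1]]=b
# shift of untouched things vs first picture
i0=cv2.imread("pics/top0.png").astype(int);d=np.abs(i0-t["frame"][:,:,::-1].astype(int)).max(2)[20:205,240:410]; print("mallet/hammer diff",(d>60).sum())
w=cv2.absdiff(cv2.imread("pics/top0.png"),cv2.imread("pics/top3.png")); c=cv2.imread("pics/top3.png")[200:360,95:535]; c=cv2.resize(c,(360,131)); W[290:290+0]=0
W[600-131:,800-360:]=c
cv2.imwrite("pics/final.png",W)
E
```

```text
time_s: 25.0
position: [0.2011, 0.4803, 0.2383]
tool_rot: [[0.009, -1.0, 0.0], [-1.0, -0.009, -0.0], [0.0, -0.0, -1.0]]
ft_force: [0.1, -0.1, -0.2]
grip_width: 0.0852
mallet/hammer diff 0
```

View pics/final.png

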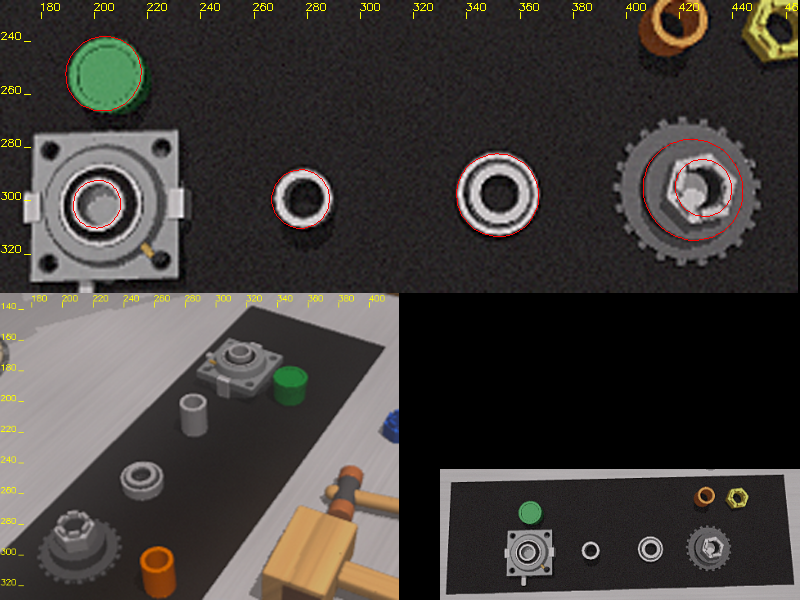

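```bash
python3 -c "
from rig import *
print(close_job())"
```

```text
the job is handed in; nothing more can be done
None
```

The kit is laid out as asked and the job is handed in; the robot's clock stood at about 25 s of the 115 s allowed.

- **Row:** the spacer sleeve and the bearing cup stand between the flange bearing and the sprocket. In the last top view both lie on their computed evenly spaced circles to within about 1 mm.
- **Cone:** it was let go 3–4 mm above home and dropped into the cup. It looked concentric and level in the crop afterwards.
- **Nut:** it sits slots up in the middle of the sprocket's hub, within about 1 mm in the last top view.
- **Tin:** it stands upright straight behind the flange bearing, with a planned gap of 15 mm to the flange.
- **Mallet and hammer:** an image comparison over them showed no change from the first picture. The orange, blue and yellow look-alikes were not touched.

**Disagreements:**
- The flange-to-sprocket distance measured about 437.5 mm, against the given 440 mm. I kept the measured midpoint and direction and used the given spacing, so the end positions could be off by about 1 mm.
- The two cameras differed by 1–3 mm on most points, and by more on my rough first wrist readings at the flange and tin. The model overlays brought them to within about 1–1.5 mm.
- The tin stood about 1.5 mm to the left of the target when set down. I commanded a 1.5 mm slide before release; the last top view shows it on its target circle.

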